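# Load the grinder and hold its bayonet lid at half twist

### The job

Get the spice grinder ready to pulse: set the loose steel grinding cup down into the matching well of the grinder and let go of it, then put the grey lid on over it with its two lugs dropped through the two slots of the black collar. Twist the lid clockwise (seen from above) against its spring to the orange mark, halfway to the lock, never on to the lock click at the red mark, and finish while still gripping the lid and holding it there. Do not shift the mug, the jar or the timer.

Things in the scene. Friction and masses are not known exactly. Their poses are not given: they have to be found in the camera images.
- grinder: Electric spice grinder, stuck down to the worktop: round aluminium motor housing, 112 mm across at the foot and 102 mm above, black slotted collar on top. Origin: centre of the underside, z up. White marks on its +x and -x axes at the slots; orange marks 0.75 rad clockwise from them seen from above (half twist); red marks 1.50 rad clockwise (lock).
- grinder_well (a point): Centre of the floor of the conical steel well for the cup, 60 mm above the grinder's origin, same axes. Inner radius 25.5 mm here and 28.5 mm at the mouth, 25 mm higher; outer radius 31.5 mm at most. Around it, at the same floor height, an open annular groove out to radius 47.5 mm in which the lid's skirt comes to rest.
- grinder_collar (a point): Centre of the collar's top face, 78 mm above the grinder's origin, same axes. The flange is 8 mm thick and reaches inward to radius 41 mm; under it are 10 mm of free height. Two slots, centred on the +x and -x axes, each 25 degrees wide and out to radius 47.5 mm, let the lid's lugs down.
- half_mark (a point): The orange mark on the collar's top, clockwise of the +x slot, at radius 48.5 mm: the lid's lug and white line stand at it (or at the one opposite) at half twist.
- drive_ring (a joint): Sprung yellow ring under the collar, turned by the lid's lugs: 0 at rest, grows with clockwise twist seen from above, stop at 1.41 rad. The lugs meet its brass dogs about 0.1 rad past the slot centre: lid twist = value + 0.1. Half twist (orange) is about 0.65; the lock clicks from 1.2 on. The spring pushes back, 0.04 N m at rest, 0.12 at half: a lid let go turns back.
- cup: Loose open steel cup, 90 g, 51 mm high, wall 2 mm; outside diameter 47 mm at the foot, 54 mm at 25 mm height, then a straight band of 56 mm from 27 mm up to the rim. Origin: centre of the underside, z up; its yaw does not matter. Fully home, its foot stands on the well floor and its upper 26 mm stand out of the well, the rim 33 mm above the collar.
- lid: Loose grey lid, 130 g, on its open skirt. Origin: centre of the lower edge, z up. Skirt 78 mm outside, 70 inside, hollow to 50 mm; top at 55; black grip bar along x, 60 long, 18 wide, from 55 to 87 mm. Two lugs at the lower edge on +x and -x, out to radius 45 mm, 10 wide, 6 high, under white lines; half a turn is the same. Seated: 60 mm over the grinder's origin, 4 mm play up.
- mug: White mug with blue dots behind the grinder, 93 mm high, bystander; origin at the centre of its underside.
- jar: Small round jar, yellowish contents, dark lid, the one nearest the grinder, 65 mm across, 86 mm high, bystander; origin at the centre of its underside.
- timer: Kitchen timer, white dome on a red base, 71 mm across, 57 mm high, bystander; origin at the centre of its underside.

How it is judged (in metres and radians):
On the way, in this order (a step that is already met when the one before it is completed fails the run):
1. the cup sits fully home and upright in the well, let go, with the lid not yet on (horizontal distance between cup and grinder below 0.005 m and z of cup in the frame of grinder between 0.055 and 0.065 m and angle between cup's own z axis and vertical below 0.12 rad and contact force between the fingers and cup below 0.1 N and horizontal distance between lid and grinder above 0.06 m), for 0.2 s.
2. the lid sits over the cup with its lugs through the slots, not yet twisted (horizontal distance between each of cup, lid and grinder below 0.005 m and z of cup in the frame of grinder between 0.055 and 0.065 m and angle between each of cup, lid's own z axis and vertical below 0.12 rad and z of lid in the frame of grinder between 0.055 and 0.067 m and value of joint drive_ring below 0.3 rad), for 0.1 s.
At the end, for the whole second after the job is handed in: Cup home in the well and lid home in the collar (each within 5 mm of the axis, tilt under 0.12 rad; cup within 5 mm of the well floor, lid less than 7 mm above the groove floor); fingers still grip the lid (over 1 N) and hold the drive ring still between 0.50 and 0.82 rad (horizontal distance between each of cup, lid and grinder below 0.005 m and z of cup in the frame of grinder between 0.055 and 0.065 m and angle between each of cup, lid's own z axis and vertical below 0.12 rad and z of lid in the frame of grinder between 0.055 and 0.067 m and value of joint drive_ring between 0.5 and 0.82 rad and velocity of joint drive_ring between -0.1 and 0.1 rad/s and contact force between the fingers and lid above 1 N); the arm keeps its last pose, push and grip.
It fails at once if the lid is twisted on to the lock click (drive ring beyond 1.2 rad) (value of joint drive_ring above 1.2 rad).
It fails at once if the mug is shifted by more than 30 mm (distance of mug from where it was at the start of the episode above 0.03 m).
It fails at once if the jar is shifted by more than 30 mm (distance of jar from where it was at the start of the episode above 0.03 m).
It fails at once if the timer is shifted by more than 30 mm (distance of timer from where it was at the start of the episode above 0.03 m).
It also fails if it takes over 61 s, if anything falls off the work surface, if the arm or the gripper's body presses on something with over 40 N, if the wrist force passes 120 N, or if a joint passes its speed limit or range.

### The arm

A 6-joint arm with a two-finger parallel gripper is mounted at the origin on a cart in front of the work surface, level with it; the furniture and walls round the work are solid. World frame = base frame: x ahead of the robot, y to its left, z up, the work surface at z = 0. Lengths are in mm, angles in rad, forces in N, time in s.
With the tool pointing down it reaches from about 350 to 875 mm from the base axis. Payload 4.2 kg.
Tool frame: the origin (TCP) lies on the front face of the gripper's body, between the roots of the fingers; the fingertips stand 70 mm ahead of it and the grasp point (between the pads) lies 51 mm ahead of it; z points along the fingers, y is the line along which they close (so a half turn about z gives the same grasp; the last joint's range is limited). The gripper opens to 87 mm and grips with 3 to 60 N. Pads are 19 mm wide; open, the fingers measure 117 mm over their backs; the gripper's body (75 mm by 190 mm) begins 51 mm behind the grasp point.
Start: joints at [-1.082, 0.385, 0.008, 0, -1.194, -0.259], TCP at [142.382, -608.545, 292.25] pointing down, gripper open.
Joint ranges: [-3.14, 3.14], [-1.21, 2.06], [-1.07, 1.41], [-3.16, 2.05], [-2.99, -0.16], [-3.1, 3.1]. Speed limits (rad/s): [2.79, 2.79, 3.14, 3.14, 3.14, 3.14].

### API

Orientations are given as a 3x3 rotation matrix whose columns are the frame's x, y, z axes.
In Python, from plant import * gives the robot as it stands. The module is installed in compiled form; this text tells all that it offers.
- The arm moves only by the tool servo_tool, never from a script. Its arguments are lists of equal length, an entry for each row: "dr": the turn, a rotation vector about the tool's x, y, z in rad, a list of three; "offset": the shift along the tool's x, y, z in cm, a list of three; "claw": the finger opening in cm, from 0 to 8.7. In form: {"dr": [[rx, ry, rz], ...], "offset": [[tx, ty, tz], ...], "claw": [claw, ...]}. A call has 1 to 12 rows; each row shifts and turns the commanded pose from where the row before left it, along the tool's axes as they then stand; what a row does not reach is not made up. A row lasts 1/12 s, in which the tool goes at most 41.7 mm and 7.16 degrees, less where a joint would pass 70% of its speed; a pose out of reach is approached as far as the arm can. A call with a gripper value outside its range is refused whole. The fingers move at their own pace and stop on an object; "squeeze" is the grip in N (left out, the last holds). Time passes only in rows, so rows that do not move let the fingers close. It gives the time, the measured TCP pose, the force, the opening and the grip force at its end, in the units of the state.
- read_state(): the state, without advancing time (a new reading comes with each control period).
- get_image(name): name is "side" or "top" or "wrist"; returns a dict with "image" (384x512x3 uint8, red, green, blue), "z_map" (384x512 float32, mm along the optical axis (not along the pixel's ray), 0 where there is no reading), "fx", "fy", "cx", "cy" (pixels), "D" ([k1, k2, p1, p2, k3] as OpenCV has them; the pictures are not rectified), "world_from_camera" (4x4, takes a point from camera to world coordinates). Camera axes: x right, y up, looking along -z (the intrinsics and any distortion apply to the point x, -y, -z); pixel columns grow to the right and rows downward; lengths in mm; the calibration is good to about 2 mm. A picture is of the moment at which its call begins.
- close_job(): hands the job in; it is judged then, once.
The state is a dict: "time": time; "joint_pos": joint angles; "joint_velocities": joint speeds; "joint_torque": joint torques, N m; "tcp_pos": TCP position; "tcp_rot": TCP orientation; "ft_force": force on the tool from outside, world axes, zero at the start; "moment": the same for the moment, N m; "width": opening from 0.0 (shut) to 1.0 (fully open); "gripper_force": force on a finger pad.
Only numpy, scipy, OpenCV 4.12 (cv2) and the standard library are available. Lean on these libraries where they do the work, as an engineer would, in place of code of your own. Each camera call takes 0.05 s, during which the arm holds its last target. There are 200 camera calls.

## Working session

There is one attempt and no reset: what is moved stays moved. The work goes in short steps, Python scripts to look and compute and a tool call to move; the robot and the scene stay as the last step left them, time stands still between calls to the robot, and variables do not carry over. Pictures are saved under pics/ and viewed, at most 10 in all, crops included, and the job is handed in when it is done.

Besides the shell and the picture viewer there is one more tool, called after "Call:" in YAML: its name, and indented under it one key for each argument. servo_tool: Moves the arm, as the interface text tells. Its arguments: {"type":"object","properties":{"dr":{"type":"array","items":{"type":"array","items":{"type":"number"}}},"offset":{"type":"array","items":{"type":"array","items":{"type":"number"}}},"claw":{"type":"array","items":{"type":"number"}},"squeeze":{"type":"number"}},"required":["dr","offset","claw"]}

```bash
mkdir -p pics; cat > h.py <<'E'
from plant import *
import numpy as np, cv2
def cloud(d):
    z=d["z_map"]; h,w=z.shape
    v,u=np.mgrid[0:h,0:w]
    K=np.array([[d["fx"],0,d["cx"]],[0,d["fy"],d["cy"]],[0,0,1]],float)
    p=cv2.undistortPoints(np.stack([u,v],-1).reshape(-1,1,2).astype(np.float32),K,np.array(d["D"],float)).reshape(h,w,2)
    P=np.stack([p[...,0]*z,-p[...,1]*z,-z,np.ones_like(z)],-1)@np.array(d["world_from_camera"]).T
    P=P[...,:3].copy(); P[z==0]=np.nan
    return P
def save(d,n,crop=None,s=1):
    im=d["image"][...,::-1]
    if crop: im=im[crop[1]:crop[3],crop[0]:crop[2]]
    cv2.imwrite("pics/"+n,cv2.resize(im,None,fx=s,fy=s,interpolation=cv2.INTER_CUBIC))
def circ(P,zmin,zmax,c,r):
    "points in z band near xy c"
    m=(P[...,2]>zmin)&(P[...,2]<zmax)&(np.hypot(P[...,0]-c[0],P[...,1]-c[1])<r)
    return P[m]
def fit(q):
    A=np.c_[2*q[:,:2],np.ones(len(q))]; s=np.linalg.lstsq(A,(q[:,:2]**2).sum(1),rcond=None)[0]
    return s[0],s[1],np.sqrt(s[2]+s[0]**2+s[1]**2)
E
python3 - <<'E'
from h import *
s=read_state(); print(s["time"],s["tcp_pos"],s["tcp_rot"],s["width"])
a=get_image("top");b=get_image("side")
np.save("top.npy",cloud(a));np.save("side.npy",cloud(b))
im=np.vstack([a["image"],b["image"]])[...,::-1]
cv2.imwrite("pics/a.png",cv2.resize(a["image"][...,::-1],(800,600)));cv2.imwrite("pics/b.png",cv2.resize(b["image"][...,::-1],(800,600)))
E
```

```text
0.0 [ 142.26682294 -608.12313695  291.16644816] [[-9.73757956e-01 -2.27585331e-01 -5.99948227e-04]
 [-2.27586098e-01  9.73755689e-01  2.10373255e-03]
 [ 1.05424330e-04  2.18506618e-03 -9.99997607e-01]] 1.0026881261714176
```

View pics/a.png

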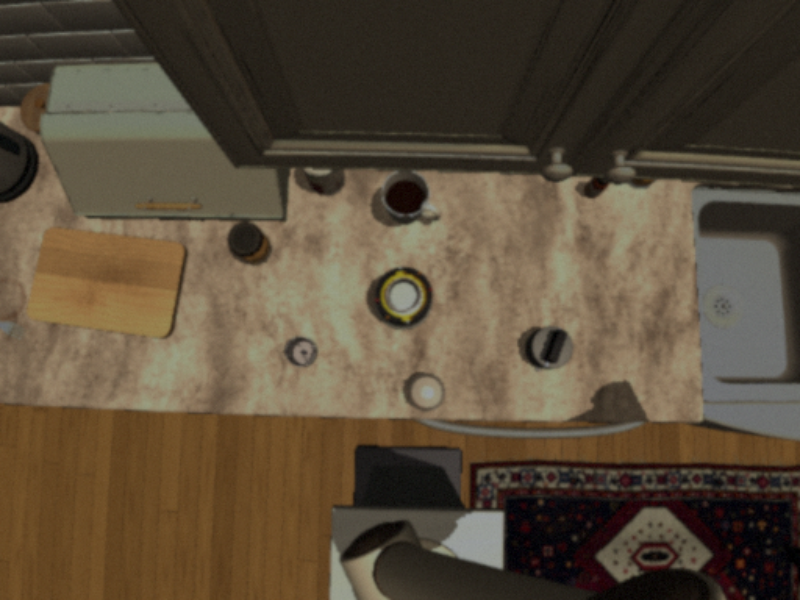

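View pics/b.png

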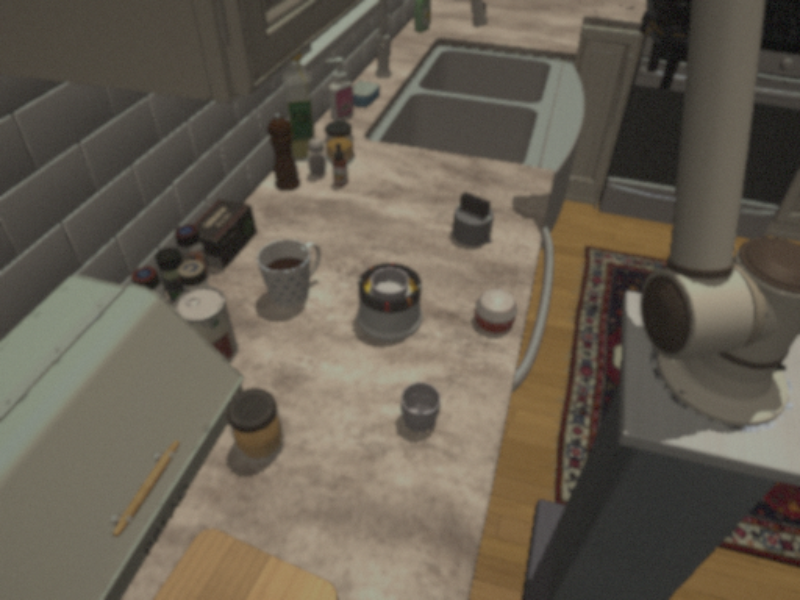

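The top view (800×600) shows the grinder at (403,297), the cup at (301,351), the lid at (550,347) with its bar nearly vertical, the timer at (426,391), the mug at (405,197) and the jar at (249,242). The side view agrees.

```bash
python3 - <<'E'
from h import *
P=np.load("top.npy");S=np.load("side.npy")
for n,(u,v) in dict(grinder=(403,297),cup=(301,351),lid=(550,347),timer=(426,391),mug=(405,197),jar=(249,242)).items():
    c=P[int(v*.64),int(u*.64)]; 
    q=circ(P,c[2]-500,999,c,75)
    print(n,c.round(),end=' ')
    for nm,X in (("top",P),("side",S)):
        q=circ(X,15,200,c,70); zt=np.percentile(q[:,2],98)
        t=q[q[:,2]>zt-6]; (x,y),sz,an=cv2.minAreaRect(t[:,:2].astype(np.float32))
        print(nm,"z",zt.round(1),"rect",round(x,1),round(y,1),np.round(sz),round(an,1),len(t),end=' ')
    print()
# grinder collar ring fit, cup rim
for X in (P,S):
    c=P[190,258]
    q=circ(X,70,82,c,60);r=np.hypot(*(q[:,:2]-q[:,:2].mean(0)).T); q=q[r>44]; print("collar",fit(q),len(q))
    c=P[225,193]
    q=circ(X,44,56,c,45);print("cup rim",fit(q),q[:,:2].mean(0),len(q))
E
```

```text
grinder [538.  39.  61.] top z 84.8 rect 540.6 34.2 [100.  93.] 19.8 149 side z 85.6 rect 537.8 35.7 [ 98. 100.] 29.3 233 
cup [441. 229.   5.] top z 52.5 rect 436.8 220.2 [54. 54.] 1.8 46 side z 52.1 rect 434.9 222.2 [55. 55.] 9.3 126 
lid [ 452. -228.   72.] top z 88.2 rect 453.9 -237.6 [18. 60.] 69.9 138 side z 89.2 rect 451.5 -236.4 [22. 60.] 71.8 87 
timer [371.  -6.  56.] top z 57.0 rect 368.9 -7.5 [46. 44.] 11.9 169 side z 58.3 rect 366.0 -7.6 [42. 41.] 42.6 148 
mug [731.  37.  53.] top z 93.4 rect 725.8 37.2 [86. 86.] 17.7 116 side z 94.8 rect 724.7 38.2 [86. 90.] 23.4 171 
jar [631. 319.  86.] top z 87.7 rect 635.5 327.2 [59. 60.] 70.7 344 side z 87.4 rect 633.0 327.8 [63. 63.] 85.4 676 
collar (np.float64(540.974532285527), np.float64(35.24478861576836), np.float64(47.79907569538213)) 254
cup rim (np.float64(436.72675475510357), np.float64(220.89611315111807), np.float64(26.93940749787101)) [436.74316145 222.27142089] 56
collar (np.float64(537.9850215705645), np.float64(38.96591988514547), np.float64(48.17066632687631)) 337
cup rim (np.float64(434.5796631616788), np.float64(222.36550809434334), np.float64(26.850919093793905)) [434.73417914 222.38257379] 166
```

Call:
servo_tool:
  dr:
    - [0,0,0]
    - [0,0,0]
    - [0,0,0]
    - [0,0,0]
    - [0,0,0]
    - [0,0,0]
    - [0,0,0]
    - [0,0,0]
    - [0,0,0]
    - [0,0,0]
    - [0,0,0]
    - [0,0,0]
  offset:
    - [-2.3,2.3,0]
    - [-2.3,2.3,0]
    - [-2.3,2.3,0]
    - [-2.3,2.3,0]
    - [-2.3,2.3,0]
    - [-2.3,2.3,0]
    - [-2.3,2.3,0]
    - [-2.3,2.3,0]
    - [-2.3,2.3,0]
    - [-2.3,2.3,0]
    - [-2.3,2.3,0]
    - [-2.3,2.3,0]
  claw: [8.7,8.7,8.7,8.7,8.7,8.7,8.7,8.7,8.7,8.7,8.7,8.7]

```text
time: 1.1
tcp_pos: [348.5, -275.4, 292.1]
tcp_rot: [[-0.974, -0.228, -0.0], [-0.228, 0.974, 0.0], [0.0, 0.0, -1.0]]
ft_force: [0.7, 0.4, 0.5]
width: 0.996
gripper_force: 0.0
```

Call:
servo_tool:
  dr:
    - [0,0,0]
    - [0,0,0]
    - [0,0,0]
    - [0,0,0]
    - [0,0,0]
    - [0,0,0]
    - [0,0,0]
    - [0,0,0]
    - [0,0,0]
    - [0,0,0]
    - [0,0,0]
  offset:
    - [-2.3,2.3,0]
    - [-2.3,2.3,0]
    - [-2.3,2.3,0]
    - [-2.3,2.3,0]
    - [-2.3,2.3,0]
    - [-2.3,2.3,0]
    - [-2.3,2.3,0]
    - [-2.3,2.3,0]
    - [-2.3,2.3,0]
    - [-2.3,2.3,0]
    - [0,0,0]
  claw: [8.7,8.7,8.7,8.7,8.7,8.7,8.7,8.7,8.7,8.7,8.7]

```text
time: 2.02
tcp_pos: [522.4, 3.1, 291.5]
tcp_rot: [[-0.973, -0.232, 0.001], [-0.232, 0.973, 0.0], [-0.001, 0.0, -1.0]]
ft_force: [0.1, -0.1, 0.4]
width: 0.999
gripper_force: 0.0
```

```bash
python3 - <<'E'
from h import *
s=read_state(); print(s["time"],s["tcp_pos"],s["tcp_rot"].tolist() if hasattr(s["tcp_rot"],'tolist') else s["tcp_rot"],s["joint_pos"])
a=get_image("wrist"); np.save("w1.npy",cloud(a)); save(a,"w1.png",None,1.5); cv2.imwrite("raw1.png",a["image"][...,::-1])
print(np.array(a["world_from_camera"]).round(2))
E
```

```text
2.0167 [522.38345732   3.13491479 291.526843  ] [[-0.9727669879822797, -0.23178349830708483, 0.000892751036384383], [-0.23178333504044218, 0.9727673951952442, 0.0002836240288347052], [-0.000934178469828769, 6.897527967497473e-05, -0.9999995612764025]] [ 3.16888887e-01  2.10340664e-01 -2.43068348e-01  9.67068180e-06
 -1.11645063e+00 -1.65377877e+00]
[[-2.3000e-01 -9.4000e-01 -2.4000e-01  4.5655e+02]
 [ 9.7000e-01 -2.2000e-01 -6.0000e-02 -1.4190e+01]
 [ 0.0000e+00 -2.5000e-01  9.7000e-01  3.8495e+02]
 [ 0.0000e+00  0.0000e+00  0.0000e+00  1.0000e+00]]
```

View pics/w1.png

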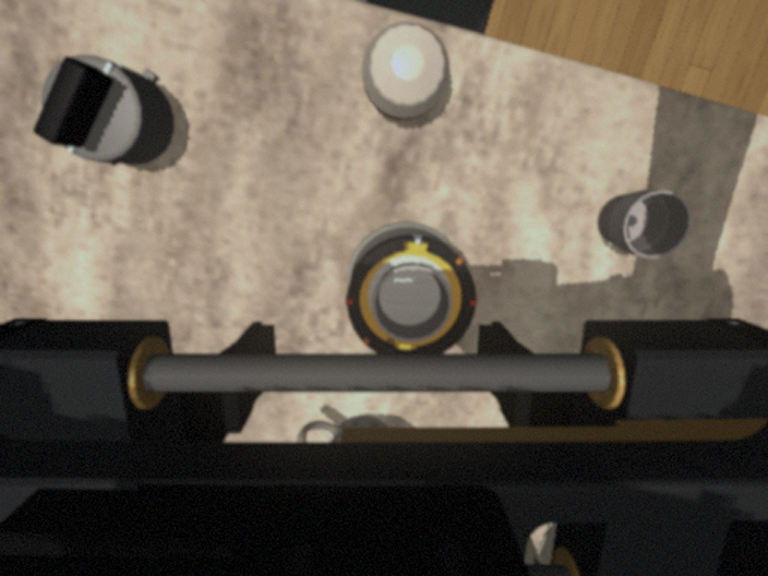

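The wrist view (768×576) shows the grinder well at (411,295). White slot marks are at about (417,240) and (404,350), orange at (460,262) and (367,341), and red at (350,300) and (473,302). The cup is at (655,222) and the lid at (95,105), with its lugs at about (150,75) and (70,150).

```bash
python3 - <<'E'
from h import *
P=np.load("w1.npy"); im=cv2.imread("raw1.png"); hsv=cv2.cvtColor(im,cv2.COLOR_BGR2HSV)
def at(u,v): 
    u/=1.5;v/=1.5; return np.nanmedian(P[int(v)-1:int(v)+2,int(u)-1:int(u)+2].reshape(-1,3),0)
g=(539.5,36)
for b in ((70,82),(82,88)):
  q=circ(P,*b,g,62); print(b,fit(q),len(q),q[:,:2].mean(0),q[:,2].mean())
q=circ(P,74,81,g,62); r=np.hypot(*(q[:,:2]-g).T); q=q[r>38]
print("collar minrect",cv2.minAreaRect(q[:,:2].astype(np.float32)),cv2.minEnclosingCircle(q[:,:2].astype(np.float32)))
q=circ(P,82,90,g,40); print("well mouth enc",cv2.minEnclosingCircle(q[:,:2].astype(np.float32)))
h,s,v=cv2.split(hsv)
red=(s>110)&(v>60)&((h<6)|(h>174)); ora=(s>110)&(v>60)&(h>=6)&(h<18)
m=np.zeros_like(red); m[150:240,220:325]=1
for n,k in(("red",red),("or",ora)):
    N,l,st,c=cv2.connectedComponentsWithStats((k&m).astype(np.uint8))
    for i in range(1,N): print(n,st[i,4],(c[i]*1.5).round(),np.nanmedian(P[l==i],0).round(1))
for n,u in dict(wt=(417,240),wb=(404,350)).items(): print(n,at(*u))
c=(435.5,221.5); q=circ(P,47,56,c,45); print("cup",fit(q),cv2.minEnclosingCircle(q[:,:2].astype(np.float32)),len(q))
l=(453,-237); q=circ(P,80,95,l,60); print("bar",cv2.minAreaRect(q[:,:2].astype(np.float32)),q[:,2].max())
q=circ(P,50,60,l,60); print("lidtop",fit(q),cv2.minEnclosingCircle(q[:,:2].astype(np.float32)))
E
```

```text
(70, 82) (np.float64(536.6221229871218), np.float64(33.022538559421264), np.float64(43.82567322715083)) 2275 [536.70887088  34.49898759] 78.21583017242993
(82, 88) (np.float64(539.226948255545), np.float64(33.89225766856225), np.float64(29.408274956494452)) 479 [540.91670784  35.34161684] 85.37936106220829
collar minrect ((534.859375, 33.55207443237305), (94.72874450683594, 102.8135757446289), 13.36393928527832) ((539.1238403320312, 34.28993606567383), 51.79254150390625)
well mouth enc ((539.5556030273438, 34.175899505615234), 31.28664779663086)
red 15 [350. 301.] [549.5 -12.8  79.4]
red 17 [472. 302.] [528.7  80.9  79.4]
or 27 [458. 260.] [498.9  61.3  79.3]
or 1 [375. 264.] [ 5.165e+02 -5.000e-01  7.910e+01]
or 1 [459. 280.] [514.9  67.3  75.2]
or 1 [360. 286.] [536.3  -7.8  80.4]
or 1 [358. 294.] [542.9  -7.5  79. ]
or 2 [452. 296.] [531.9  68.6  61.4]
or 1 [462. 296.] [526.1  73.   75.5]
or 1 [358. 297.] [545.4  -7.   78.7]
or 1 [346. 302.] [551.1 -15.4  79.1]
or 1 [358. 303.] [549.8  -5.9  80. ]
or 1 [460. 306.] [535.3  74.9  73.3]
or 1 [369. 310.] [559.5   4.5  62.6]
or 1 [360.
[... 427 characters left out ...]
  61.1]
or 1 [422. 340.] [576.1  54.7  60.4]
or 1 [416. 342.] [578.1  49.8  61.7]
or 1 [424. 345.] [574.6  55.4  73.3]
or 1 [416. 348.] [583.   50.9  62.9]
wt [491.02535444  26.17171107  79.46629645]
wb [586.68564213  41.20383748  63.077212  ]
cup (np.float64(436.26486240589446), np.float64(219.3792425793252), np.float64(26.79779498056576)) ((436.2068176269531, 220.02806091308594), 28.398109436035156) 447
bar ((454.0944519042969, -238.46688842773438), (19.181013107299805, 59.90184783935547), 70.15936279296875) 90.05041407279742
lidtop (np.float64(452.5348566777187), np.float64(-238.4777824525842), np.float64(30.388951074082076)) ((454.53533935546875, -239.04115295410156), 39.905845642089844)
```

Call:
servo_tool:
  dr:
    - [0,0,0]
    - [0,0,0]
    - [0,0,0]
    - [0,0,0]
    - [0,0,0]
    - [0,0,0]
    - [0,0,0]
    - [0,0,0]
    - [0,0,0]
    - [0,0,0]
  offset:
    - [0.42,2.88,1.5]
    - [0.42,2.88,1.5]
    - [0.42,2.88,1.5]
    - [0.42,2.88,1.5]
    - [0.42,2.88,1.5]
    - [0.42,2.88,1.5]
    - [0.42,2.88,1.5]
    - [0.42,2.88,1.5]
    - [0,0,0]
    - [0,0,0]
  claw: [8.7,8.7,8.7,8.7,8.7,8.7,8.7,8.7,8.7,8.7]

```text
time: 2.9
tcp_pos: [433.7, 216.1, 171.4]
tcp_rot: [[-0.973, -0.23, -0.002], [-0.23, 0.973, -0.002], [0.002, -0.001, -1.0]]
ft_force: [-0.1, -0.0, -0.0]
width: 1.001
gripper_force: 0.0
```

```bash
python3 - <<'E'
from h import *
s=read_state(); print(s["time"],s["tcp_pos"])
a=get_image("wrist"); P=cloud(a); save(a,"w2.png",None,1.2)
c=(436.3,220); q=circ(P,47,56,c,45); print("cup",fit(q),cv2.minEnclosingCircle(q[:,:2].astype(np.float32)),len(q),np.median(q[:,2]))
s=read_state(); print(s["time"],s["tcp_pos"],s["tcp_rot"])
E
```

```text
2.9 [433.66535703 216.12644609 171.38602745]
cup (np.float64(435.1301197627894), np.float64(219.4860760653084), np.float64(26.570203714170532)) ((435.5100402832031, 219.60072326660156), 27.956602096557617) 521 51.535964690801535
2.95 [434.28735543 215.70443478 172.05031188] [[-9.73571002e-01 -2.28383158e-01 -7.98515941e-04]
 [-2.28382425e-01  9.73571072e-01 -9.13707272e-04]
 [ 9.86087374e-04 -7.07191897e-04 -9.99999264e-01]]
```

View pics/w2.png

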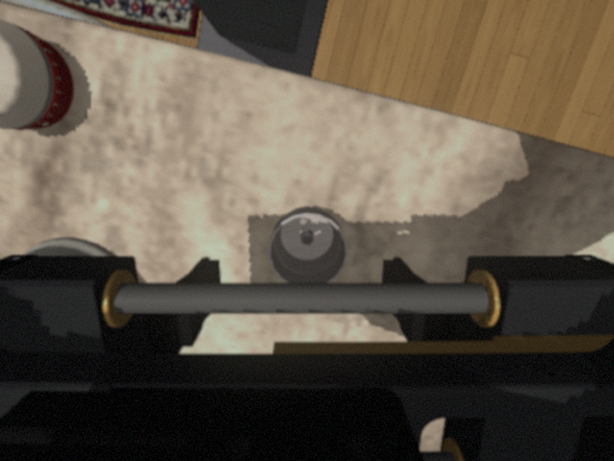

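The cup is centred between the open fingers at (307,247) of the 614×461 picture, and nothing is in the way. I'll descend and grip.

Call:
servo_tool:
  dr:
    - [0,0,0]
    - [0,0,0]
    - [0,0,0]
    - [0,0,0]
    - [0,0,0]
    - [0,0,0]
    - [0,0,0]
    - [0,0,0]
    - [0,0,0]
    - [0,0,0]
    - [0,0,0]
    - [0,0,0]
  offset:
    - [-0.09,0.14,1.5]
    - [-0.09,0.14,1.5]
    - [0,0,2]
    - [0,0,1.3]
    - [0,0,1.0]
    - [0,0,0]
    - [0,0,0]
    - [0,0,0]
    - [0,0,0]
    - [0,0,0]
    - [0,0,0]
    - [0,0,0]
  claw: [8.7,8.7,8.7,8.7,8.7,8.7,4.5,4.5,4.5,4.5,4.5,4.5]
  squeeze: 25

```text
time: 3.95
tcp_pos: [436.0, 219.5, 99.8]
tcp_rot: [[-0.974, -0.228, 0.001], [-0.228, 0.974, 0.001], [-0.001, 0.001, -1.0]]
ft_force: [-0.3, -0.2, 3.0]
width: 0.633
gripper_force: 25.6
```

Call:
servo_tool:
  dr:
    - [0,0,0]
    - [0,0,0]
    - [0,0,0]
    - [0,0,0]
    - [0,0,0]
    - [0,0,0]
    - [0,0,0]
  offset:
    - [0,0,0]
    - [0,0,0]
    - [0,0,0]
    - [0,0,0]
    - [0,0,0]
    - [0,0,0]
    - [0,0,0]
  claw: [4.5,4.5,4.5,4.5,4.5,4.5,4.5]

```text
time: 4.53
tcp_pos: [436.0, 219.6, 99.8]
tcp_rot: [[-0.974, -0.228, 0.001], [-0.228, 0.974, 0.001], [-0.001, 0.0, -1.0]]
ft_force: [-1.4, 0.5, 5.3]
width: 0.633
gripper_force: 25.0
```

Call:
servo_tool:
  dr:
    - [0,0,0]
    - [0,0,0]
    - [0,0,0]
    - [0,0,0]
    - [0,0,0]
    - [0,0,0]
    - [0,0,0]
    - [0,0,0]
    - [0,0,0]
    - [0,0,0]
    - [0,0,0]
    - [0,0,0]
  offset:
    - [0,0,-1]
    - [0,0,-2]
    - [0,0,-2.5]
    - [0,0,-2.5]
    - [-0.5,-2,-2.5]
    - [-0.8,-2.5,-1.5]
    - [-0.8,-2.8,0]
    - [-0.8,-2.8,0]
    - [-0.8,-2.8,0]
    - [-0.8,-2.8,0]
    - [-0.8,-2.7,0]
    - [-0.52,-1.98,0]
  claw: [4.5,4.5,4.5,4.5,4.5,4.5,4.5,4.5,4.5,4.5,4.5,4.5]

```text
time: 5.53
tcp_pos: [539.2, 32.1, 218.4]
tcp_rot: [[-0.974, -0.226, -0.001], [-0.226, 0.974, -0.0], [0.002, -0.0, -1.0]]
ft_force: [-0.2, 0.2, -1.4]
width: 0.634
gripper_force: 25.0
```

Call:
servo_tool:
  dr:
    - [0,0,0]
    - [0,0,0]
  offset:
    - [0,0,0]
    - [0,0,0]
  claw: [4.5,4.5]

```text
time: 5.7
tcp_pos: [538.5, 33.1, 218.2]
tcp_rot: [[-0.974, -0.225, -0.002], [-0.225, 0.974, -0.0], [0.002, 0.0, -1.0]]
ft_force: [0.1, 0.1, -1.1]
width: 0.634
gripper_force: 25.0
```

```bash
python3 - <<'E'
from h import *
s=read_state(); print(s["time"],s["tcp_pos"],s["tcp_rot"][0:2])
a=get_image("wrist"); P=cloud(a); save(a,"w3.png",None,1.3);np.save("w3.npy",P);cv2.imwrite("raw3.png",a["image"][...,::-1])
T=get_image("top");S=get_image("side")
for n,X in(("w",P),("t",cloud(T)),("s",cloud(S))):
    np.save("x3%s.npy"%n,X)
    q=circ(X,160,178,(539,34),26.5); print(n,"cup",len(q))
    q=circ(X,164,174,(539,34),45)
    if len(q)>10: print(fit(q),cv2.minEnclosingCircle(q[:,:2].astype(np.float32)),q[:,2].max())
    q=circ(X,76,81,(539,34),62)
    if len(q)>10: print("collar",cv2.minEnclosingCircle(q[:,:2].astype(np.float32)))
save(S,"s3.png",(190,120,320,250),4)
E
```

```text
5.7 [538.54578487  33.06945304 218.20861443] [[-9.74274991e-01 -2.25352768e-01 -2.09074876e-03]
 [-2.25352629e-01  9.74277219e-01 -3.04981108e-04]]
w cup 861
(np.float64(537.5097808882482), np.float64(31.158314594275907), np.float64(27.792133035576505)) ((529.826904296875, 29.61139488220215), 36.93904113769531) 173.98200191529344
collar ((539.4625854492188, 33.88031768798828), 52.051822662353516)
t cup 9
(np.float64(540.2804408445198), np.float64(32.6077129751593), np.float64(27.296609817944262)) ((524.9969482421875, 36.32262420654297), 22.448001861572266) 170.50963032403502
collar ((523.1032104492188, 30.66429901123047), 46.33625411987305)
s cup 0
(np.float64(531.1105704089481), np.float64(53.810789079761435), np.float64(17.243458577014685)) ((528.1370239257812, 52.044281005859375), 22.982868194580078) 173.36467953484987
collar ((538.3243408203125, 36.67927932739258), 52.8536376953125)
```

View pics/w3.png

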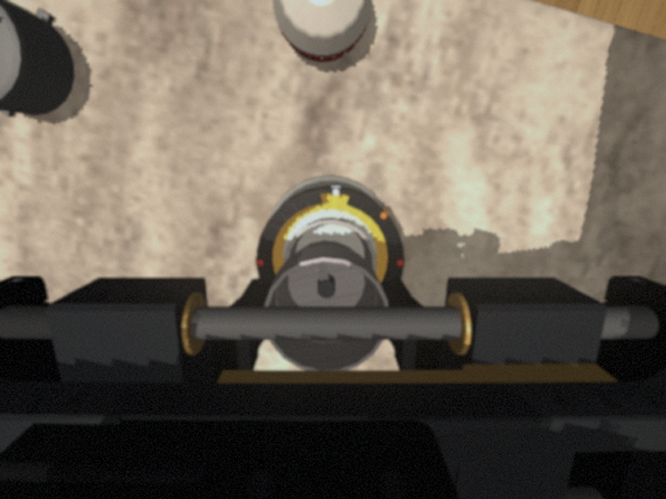

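The cup hangs level between the fingers, with its rim at about (327,315) of 666. The red marks below at (261,263) and (400,263) put the grinder centre at about column 330. I'll check the remaining offset numerically.

```bash
python3 - <<'E'
from h import *
P=np.load("w3.npy"); im=cv2.imread("raw3.png"); h,s,v=cv2.split(cv2.cvtColor(im,cv2.COLOR_BGR2HSV))
red=((s>110)&(v>60)&((h<6)|(h>174))); m=np.zeros_like(red); m[180:220,190:320]=1
N,l,st,c=cv2.connectedComponentsWithStats((red&m).astype(np.uint8))
for i in range(1,N):
    if st[i,4]>4: print(st[i,4],c[i]*1.3,np.nanmedian(P[l==i],0).round(1))
m=np.zeros(P.shape[:2],bool); m[190:245,195:310]=1
q=P[m&(P[...,2]>160)&(P[...,2]<180)]; print(np.percentile(q[:,2],[2,50,90,98]))
t=q[q[:,2]>np.percentile(q[:,2],98)-4]; print(fit(t),len(t),cv2.minEnclosingCircle(t[:,:2].astype(np.float32)))
# robust fixed-radius fit
from scipy.optimize import least_squares
f=lambda r0:least_squares(lambda p:np.hypot(t[:,0]-p[0],t[:,1]-p[1])-r0,(538,32),loss='soft_l1').x
print(f(27),f(27.5))
# inner cup wall
q=q[(q[:,2]<165)]; print(len(q))
k=P[(P[...,2]>124)&(P[...,2]<168)&m]
print(len(k),[ (z,fit(k[abs(k[:,2]-z)<3])) for z in (145,155,163)])
E
```

```text
27 [259.9037037  261.82962963] [550.5 -12.5  79.5]
28 [399.51785714 262.18214286] [529.   81.5  79.4]
[160.44434776 169.39295709 171.47771653 176.18340843]
(np.float64(500.7285459866031), np.float64(23.089707917741634), np.float64(41.5282068893844)) 78 ((529.1429443359375, 30.1639404296875), 31.553403854370117)
[529.18419385  30.28341838] [529.22492839  29.92552878]
270
1997 [(145, (np.float64(536.1863406347856), np.float64(30.870678926871733), np.float64(25.227845636827446))), (155, (np.float64(542.5987860759387), np.float64(33.09454214960988), np.float64(32.028343083011194))), (163, (np.float64(543.2903128804535), np.float64(32.98993792562487), np.float64(32.23742041553383)))]
```

```bash
python3 - <<'E'
from h import *
from scipy.optimize import least_squares
P=np.load("w3.npy")
m=np.zeros(P.shape[:2],bool); m[190:290,195:310]=1
for lo,hi in((166,169),(168,170.5),(169,172)):
    q=P[m&(P[...,2]>lo)&(P[...,2]<hi)]; r=np.hypot(q[:,0]-538,q[:,1]-32); q=q[(r>22)&(r<32)]
    for r0 in (26.5,27.5):
        R=least_squares(lambda p:np.hypot(q[:,0]-p[0],q[:,1]-p[1])-r0,(538,32),loss='soft_l1',f_scale=.5); print(lo,len(q),r0,R.x,R.cost/len(q),np.degrees(np.ptp(np.unwrap(np.sort(np.arctan2(q[:,1]-32,q[:,0]-538))))))
E
```

```text
166 388 26.5 [537.91194108  31.19562741] 0.18206673323602693 358.8376364243808
166 388 27.5 [537.33476403  31.13353685] 0.2533642364452305 358.8376364243808
168 677 26.5 [538.32055893  31.40148779] 0.19765871046814032 359.1642476783572
168 677 27.5 [538.37026555  31.40328363] 0.31489688242430314 359.1642476783572
169 823 26.5 [538.44710886  31.42459444] 0.1895879608455446 359.5358133260689
169 823 27.5 [538.74295795  31.47057477] 0.30887141062467527 359.5358133260689
```

Call:
servo_tool:
  dr:
    - [0,0,0]
    - [0,0,0]
    - [0,0,0]
    - [0,0,0]
    - [0,0,0]
    - [0,0,0]
    - [0,0,0]
    - [0,0,0]
  offset:
    - [-0.17,0.22,0.5]
    - [0,0,1]
    - [0,0,1]
    - [0,0,1]
    - [0,0,0.8]
    - [0,0,0.7]
    - [0,0,0.5]
    - [0,0,0]
  claw: [4.5,4.5,4.5,4.5,4.5,4.5,4.5,4.5]

```text
time: 6.52
tcp_pos: [539.4, 36.4, 162.7]
tcp_rot: [[-0.974, -0.227, -0.003], [-0.227, 0.974, -0.001], [0.003, -0.0, -1.0]]
ft_force: [-0.6, 0.1, -1.2]
width: 0.634
gripper_force: 25.0
```

Call:
servo_tool:
  dr:
    - [0,0,0]
    - [0,0,0]
    - [0,0,0]
  offset:
    - [0,0,0.2]
    - [0,0,0.15]
    - [0,0,0]
  claw: [4.5,4.5,4.5]

```text
time: 6.77
tcp_pos: [540.1, 36.6, 160.8]
tcp_rot: [[-0.974, -0.228, 0.0], [-0.228, 0.974, 0.0], [-0.0, 0.0, -1.0]]
ft_force: [-0.1, -0.0, -1.1]
width: 0.633
gripper_force: 25.0
```

Call:
servo_tool:
  dr:
    - [0,0,0]
    - [0,0,0]
  offset:
    - [0,0,0.15]
    - [0,0,0]
  claw: [4.5,4.5]

```text
time: 6.93
tcp_pos: [540.2, 36.5, 159.8]
tcp_rot: [[-0.974, -0.228, 0.001], [-0.228, 0.974, -0.0], [-0.001, -0.0, -1.0]]
ft_force: [-0.8, -0.4, 1.5]
width: 0.633
gripper_force: 25.0
```

Call:
servo_tool:
  dr:
    - [0,0,0]
    - [0,0,0]
    - [0,0,0]
    - [0,0,0]
    - [0,0,0]
    - [0,0,0]
    - [0,0,0]
    - [0,0,0]
    - [0,0,0]
    - [0,0,0]
    - [0,0,0]
    - [0,0,0]
  offset:
    - [0,0,0]
    - [0,0,0]
    - [0,0,0]
    - [0,0,0]
    - [0,0,0]
    - [0,0,-0.5]
    - [0,0,-1.5]
    - [0,0,-2.5]
    - [0,0,-3]
    - [0,0,-3]
    - [0,0,0]
    - [0,0,0]
  claw: [6,7,8,8,8,8,8,8,8,8,8,8]

```text
time: 7.93
tcp_pos: [540.7, 36.8, 266.7]
tcp_rot: [[-0.974, -0.228, 0.005], [-0.228, 0.974, 0.002], [-0.005, 0.001, -1.0]]
ft_force: [-0.9, 0.1, -1.0]
width: 0.924
gripper_force: 0.0
```

```bash
python3 - <<'E'
from h import *
from scipy.optimize import least_squares
s=read_state(); print(s["time"],s["tcp_pos"])
a=get_image("wrist"); P=cloud(a); save(a,"w4.png",None,1.3)
m=np.zeros(P.shape[:2],bool); m[130:300,180:330]=1
q=P[m&(P[...,2]>105)&(P[...,2]<120)]; print(len(q),np.percentile(q[:,2],[5,50,95]))
z0=np.percentile(q[:,2],50); q=q[abs(q[:,2]-z0)<2.5]; r=np.hypot(q[:,0]-539.7,q[:,1]-34.4); q=q[r<35]
print(least_squares(lambda p:np.hypot(q[:,0]-p[0],q[:,1]-p[1])-27,(539,34),loss='soft_l1',f_scale=.5).x)
im=a["image"][...,::-1]; h,s,v=cv2.split(cv2.cvtColor(np.ascontiguousarray(im),cv2.COLOR_BGR2HSV))
red=((s>110)&(v>60)&((h<6)|(h>174)))&m
N,l,st,c=cv2.connectedComponentsWithStats(red.astype(np.uint8))
for i in range(1,N):
    if st[i,4]>4: print(st[i,4],c[i]*1.3,np.nanmedian(P[l==i],0).round(1))
E
```

```text
7.9333 [540.69893806  36.84588175 266.66927191]
532 [106.11784111 111.26969202 112.79900253]
[540.02608749  34.81491898]
22 [266.38181818 239.08181818] [550.1 -12.5  79.4]
20 [383.565 239.33 ] [528.3  81.3  79.3]
```

View pics/w4.png

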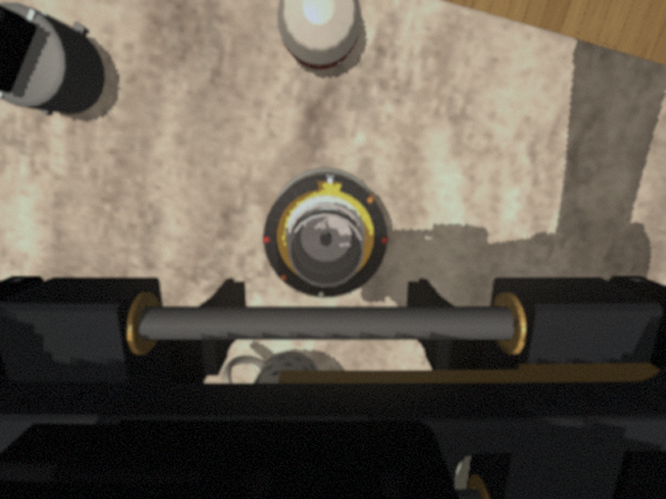

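The cup is home: rim at z 111, centred within 1 mm of the grinder. In w4 the red marks are at (266,239) and (384,239) and the cup is at about (326,245). Next I'll go to the lid.

Call:
servo_tool:
  dr:
    - [0,0,0]
    - [0,0,0]
    - [0,0,0]
    - [0,0,0]
    - [0,0,0]
    - [0,0,0]
    - [0,0,0]
    - [0,0,0]
  offset:
    - [1.83,-3.1,0]
    - [1.83,-3.1,0]
    - [1.83,-3.1,0]
    - [1.83,-3.1,0]
    - [1.83,-3.1,0]
    - [1.83,-3.1,0]
    - [1.83,-3.1,0]
    - [1.83,-3.1,0]
  claw: [8,8,8,7,6,5,5,5]

```text
time: 8.65
tcp_pos: [452.4, -239.5, 262.9]
tcp_rot: [[-0.974, -0.228, -0.003], [-0.228, 0.974, 0.001], [0.003, 0.001, -1.0]]
ft_force: [0.4, -0.3, 0.0]
width: 0.636
gripper_force: 0.0
```

Call:
servo_tool:
  dr:
    - [0,0,0.1]
    - [0,0,0.1]
    - [0,0,0.1]
    - [0,0,0.1]
    - [0,0,0.1]
    - [0,0,0.08]
    - [0,0,0]
    - [0,0,0]
  offset:
    - [0,0,0.5]
    - [0,0,1]
    - [0,0,1]
    - [0,0,1]
    - [0,0,1]
    - [0,0,0.5]
    - [0,0,0]
    - [0,0,0]
  claw: [5,5,5,5,5,5,5,5]

```text
time: 9.32
tcp_pos: [453.3, -238.2, 213.1]
tcp_rot: [[-0.94, 0.341, -0.003], [0.341, 0.94, 0.001], [0.003, -0.001, -1.0]]
ft_force: [0.0, -0.3, -0.4]
width: 0.576
gripper_force: 0.0
```

```bash
python3 - <<'E'
from h import *
s=read_state(); print(s["time"],s["tcp_pos"],s["tcp_rot"])
a=get_image("wrist"); P=cloud(a); save(a,"w5.png",None,1.3)
l=(454,-239)
m=np.zeros(P.shape[:2],bool); m[:300]=1; m[230:,:180]=0; m[230:,340:]=0
X=P.copy(); X[~m]=np.nan
q=circ(X,82,93,l,45); print("bar",cv2.minAreaRect(q[:,:2].astype(np.float32)),np.median(q[:,2]),len(q))
q=circ(X,50,60,l,60); print("lidtop",cv2.minEnclosingCircle(q[:,:2].astype(np.float32)))
E
```

```text
9.3167 [ 453.3159368  -238.15572214  213.06211987] [[-9.40004839e-01  3.41148355e-01 -2.94998721e-03]
 [ 3.41148366e-01  9.40009323e-01  5.14860994e-04]
 [ 2.94865946e-03 -5.22411492e-04 -9.99995516e-01]]
bar ((452.9455871582031, -238.91204833984375), (17.460800170898438, 58.068115234375), 69.55941772460938) 87.70196050501454 1362
lidtop ((453.54730224609375, -239.3885498046875), 38.82609939575195)
```

View pics/w5.png

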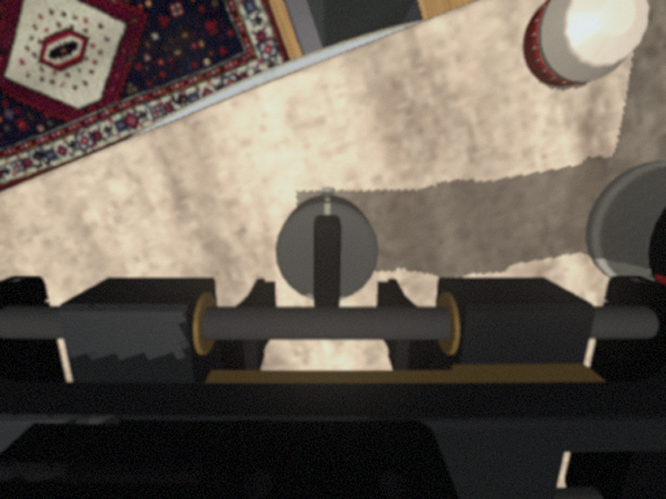

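The bar stands exactly between the fingers at (327,260), aligned with the tool. I'll descend and grip.

Call:
servo_tool:
  dr:
    - [0,0,0]
    - [0,0,0]
    - [0,0,0]
    - [0,0,0]
    - [0,0,0]
    - [0,0,0]
    - [0,0,0]
    - [0,0,0]
    - [0,0,0]
    - [0,0,0]
    - [0,0,0]
    - [0,0,0]
  offset:
    - [0,0,1.5]
    - [0,0,2]
    - [0,0,2]
    - [0,0,1.5]
    - [0,0,1]
    - [0,0,0.5]
    - [0,0,0]
    - [0,0,0]
    - [0,0,0]
    - [0,0,0]
    - [0,0,0]
    - [0,0,0]
  claw: [5,5,5,5,5,5,5,1.2,1.2,1.2,1.2,1.2]
  squeeze: 45

```text
time: 10.37
tcp_pos: [454.2, -238.3, 129.8]
tcp_rot: [[-0.939, 0.343, 0.001], [0.343, 0.939, -0.0], [-0.001, 0.0, -1.0]]
ft_force: [-0.2, 0.3, -0.5]
width: 0.28
gripper_force: 0.0
```

Call:
servo_tool:
  dr:
    - [0,0,0]
    - [0,0,0]
    - [0,0,0]
    - [0,0,0]
  offset:
    - [0,0,0]
    - [0,0,0]
    - [0,0,0]
    - [0,0,0]
  claw: [1.2,1.2,1.2,1.2]

```text
time: 10.7
tcp_pos: [454.1, -238.3, 129.6]
tcp_rot: [[-0.939, 0.343, 0.0], [0.343, 0.939, -0.0], [-0.0, -0.0, -1.0]]
ft_force: [0.2, 1.0, 2.8]
width: 0.201
gripper_force: 45.0
```

Call:
servo_tool:
  dr:
    - [0,0,0]
    - [0,0,0]
    - [0,0,0]
    - [0,0,0]
    - [0,0,0]
    - [0,0,0]
    - [0,0,0]
    - [0,0,0]
    - [0,0,0]
    - [0,0,0]
    - [0,0,0]
    - [0,0,0]
  offset:
    - [0,0,-1]
    - [0,0,-2]
    - [0,0,-3]
    - [0,0,-3]
    - [0,0.5,-3]
    - [0.1,2,-2]
    - [0.2,3,0]
    - [0.2,3.4,0]
    - [0.2,3.5,0]
    - [0.2,3.5,0]
    - [0.2,3.5,0]
    - [0.2,3.5,0]
  claw: [1.2,1.2,1.2,1.2,1.2,1.2,1.2,1.2,1.2,1.2,1.2,1.2]

```text
time: 11.7
tcp_pos: [520.0, -17.1, 269.6]
tcp_rot: [[-0.939, 0.343, -0.0], [0.343, 0.939, 0.0], [0.0, 0.0, -1.0]]
ft_force: [0.4, 0.2, -1.3]
width: 0.208
gripper_force: 45.0
```

Call:
servo_tool:
  dr:
    - [0,0,0]
    - [0,0,0]
    - [0,0,-0.1]
    - [0,0,-0.1]
    - [0,0,-0.1]
    - [0,0,-0.1]
    - [0,0,-0.1]
    - [0,0,0]
    - [0,0,0]
    - [0,0,0]
  offset:
    - [0.05,3.3,0]
    - [0,2.5,0]
    - [0,0,0]
    - [0,0,0]
    - [0,0,0]
    - [0,0,0]
    - [0,0,0]
    - [0,0,0]
    - [0,0,0]
    - [0,0,0]
  claw: [1.2,1.2,1.2,1.2,1.2,1.2,1.2,1.2,1.2,1.2]

```text
time: 12.53
tcp_pos: [539.5, 35.9, 269.3]
tcp_rot: [[-0.989, -0.147, -0.0], [-0.147, 0.989, 0.0], [0.0, 0.0, -1.0]]
ft_force: [-0.7, -1.0, -1.5]
width: 0.201
gripper_force: 45.0
```

```bash
python3 - <<'E'
from h import *
s=read_state(); print(s["time"],s["tcp_pos"],s["tcp_rot"],s["width"])
a=get_image("wrist"); P=cloud(a); save(a,"w6.png",None,1.3); np.save("w6.npy",P);cv2.imwrite("raw6.png",a["image"][...,::-1])
im=a["image"][...,::-1]; h,s,v=cv2.split(cv2.cvtColor(np.ascontiguousarray(im),cv2.COLOR_BGR2HSV))
red=((s>110)&(v>60)&((h<18)|(h>174)))&(abs(P[...,2]-79)<3)&(abs(np.hypot(P[...,0]-539.5,P[...,1]-34.4)-48.5)<5)
N,l,st,c=cv2.connectedComponentsWithStats(red.astype(np.uint8))
for i in range(1,N):
    if st[i,4]>4: print(st[i,4],c[i]*1.3,np.nanmedian(P[l==i],0).round(1))
q=circ(P,190,203,(539.5,34.5),60); print(len(q),np.percentile(q[:,2],[5,50,95]))
print("lidtop",cv2.minEnclosingCircle(q[:,:2].astype(np.float32)))
E
```

```text
12.5333 [539.54318199  35.87791187 269.33567636] [[-9.89145004e-01 -1.46942577e-01 -1.97902597e-04]
 [-1.46942596e-01  9.89145018e-01  8.34779812e-05]
 [ 1.83487898e-04  1.11652149e-04 -9.99999977e-01]] 0.20118108918437455
28 [367.01785714 198.66785714] [499.3  62.1  79.6]
22 [384.15       237.54545455] [529.1  81.9  79.3]
3351 [193.18046072 195.48101459 196.85285749]
lidtop ((538.56982421875, 34.12454605102539), 38.531185150146484)
```

View pics/w6.png

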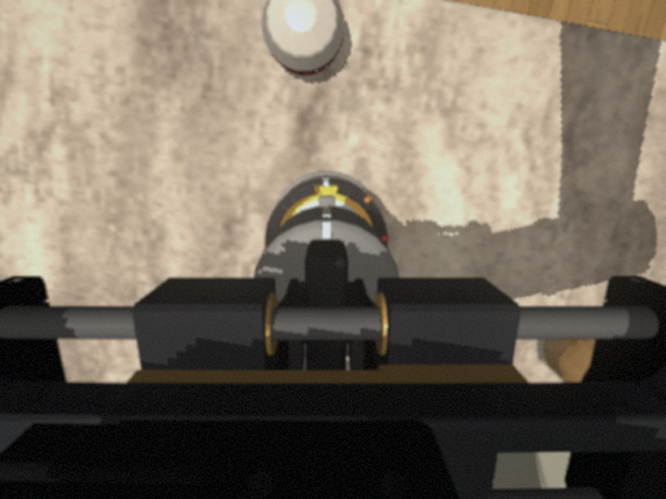

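The lid's white line and lug at (327,195–230) line up with the slot at (327,180). The offset is about 1 mm, so I'll lower it.

Call:
servo_tool:
  dr:
    - [0,0,0]
    - [0,0,0]
    - [0,0,0]
    - [0,0,0]
    - [0,0,0]
    - [0,0,0]
    - [0,0,0]
    - [0,0,0]
  offset:
    - [-0.08,0.04,0.5]
    - [0,0,1]
    - [0,0,1]
    - [0,0,1]
    - [0,0,1]
    - [0,0,1]
    - [0,0,0.3]
    - [0,0,0]
  claw: [1.2,1.2,1.2,1.2,1.2,1.2,1.2,1.2]

```text
time: 13.25
tcp_pos: [539.9, 36.3, 209.7]
tcp_rot: [[-0.989, -0.149, -0.003], [-0.149, 0.989, -0.001], [0.003, -0.001, -1.0]]
ft_force: [1.2, 0.6, -1.7]
width: 0.206
gripper_force: 45.0
```

Call:
servo_tool:
  dr:
    - [0,0,0]
    - [0,0,0]
    - [0,0,0]
    - [0,0,0]
  offset:
    - [0,0,0.3]
    - [0,0,0.3]
    - [0,0,0.2]
    - [0,0,0]
  claw: [1.2,1.2,1.2,1.2]

```text
time: 13.58
tcp_pos: [540.3, 36.5, 203.0]
tcp_rot: [[-0.989, -0.149, -0.0], [-0.149, 0.989, 0.0], [0.0, 0.0, -1.0]]
ft_force: [-0.3, -0.8, -0.9]
width: 0.205
gripper_force: 45.0
```

Call:
servo_tool:
  dr:
    - [0,0,0]
    - [0,0,0]
    - [0,0,0]
    - [0,0,0]
    - [0,0,0]
  offset:
    - [0,0,0.3]
    - [0,0,0.3]
    - [0,0,0.3]
    - [0,0,0.2]
    - [0,0,0]
  claw: [1.2,1.2,1.2,1.2,1.2]

```text
time: 14.0
tcp_pos: [540.1, 36.4, 191.6]
tcp_rot: [[-0.989, -0.149, -0.001], [-0.149, 0.989, -0.0], [0.001, -0.0, -1.0]]
ft_force: [-0.1, -0.2, -1.3]
width: 0.204
gripper_force: 45.0
```

Call:
servo_tool:
  dr:
    - [0,0,0]
    - [0,0,0]
    - [0,0,0]
  offset:
    - [0,0,0.1]
    - [0,0,0]
    - [0,0,0]
  claw: [1.2,1.2,1.2]

```text
time: 14.25
tcp_pos: [540.5, 36.5, 191.3]
tcp_rot: [[-0.989, -0.149, 0.0], [-0.149, 0.989, -0.0], [-0.0, -0.0, -1.0]]
ft_force: [0.5, 0.1, -1.2]
width: 0.204
gripper_force: 45.0
```

Call:
servo_tool:
  dr:
    - [0,0,0]
    - [0,0,0.06]
    - [0,0,0.06]
    - [0,0,0.06]
    - [0,0,0.06]
    - [0,0,0.06]
    - [0,0,0]
  offset:
    - [0,0,0.05]
    - [0,0,0]
    - [0,0,0]
    - [0,0,0]
    - [0,0,0]
    - [0,0,0]
    - [0,0,0]
  claw: [1.2,1.2,1.2,1.2,1.2,1.2,1.2]

```text
time: 14.83
tcp_pos: [540.4, 36.1, 190.8]
tcp_rot: [[-0.989, 0.15, -0.0], [0.15, 0.989, -0.001], [0.0, -0.001, -1.0]]
ft_force: [0.6, -2.0, -1.8]
width: 0.203
gripper_force: 45.0
```

```bash
python3 - <<'E'
from h import *
s=read_state(); print(s["tcp_pos"],s["tcp_rot"],s["moment"],s["ft_force"])
E
```

```text
[540.41976393  36.08074844 190.83006061] [[-9.88634479e-01  1.50339071e-01 -1.73947729e-04]
 [ 1.50339160e-01  9.88634195e-01 -7.52421335e-04]
 [ 5.88523484e-05 -7.70020830e-04 -9.99999702e-01]] [-0.66787515 -0.12666356  0.10825747] [ 0.56661132 -2.03871461 -1.75639546]
```

Call:
servo_tool:
  dr:
    - [0,0,0.06]
    - [0,0,0.06]
    - [0,0,0.06]
    - [0,0,0.06]
    - [0,0,0.06]
    - [0,0,0.06]
    - [0,0,0.06]
    - [0,0,0.04]
    - [0,0,0]
    - [0,0,0]
  offset:
    - [0,0,0]
    - [0,0,0]
    - [0,0,0]
    - [0,0,0]
    - [0,0,0]
    - [0,0,0]
    - [0,0,0]
    - [0,0,0]
    - [0,0,0]
    - [0,0,0]
  claw: [1.2,1.2,1.2,1.2,1.2,1.2,1.2,1.2,1.2,1.2]

```text
time: 15.67
tcp_pos: [540.3, 36.0, 190.8]
tcp_rot: [[-0.821, 0.571, -0.001], [0.571, 0.821, -0.001], [-0.0, -0.001, -1.0]]
ft_force: [0.2, -3.9, -0.2]
width: 0.201
gripper_force: 45.0
```

```bash
python3 - <<'E'
from h import *
s=read_state(); print(s["time"],s["tcp_pos"],s["tcp_rot"],s["moment"],s["ft_force"],s["gripper_force"])
a=get_image("wrist"); P=cloud(a); save(a,"w7.png",(120,60,390,260),2.9)
q=circ(P,110,122,(539.5,34.5),50); q=q[np.hypot(q[:,0]-539.5,q[:,1]-34.5)<50]
print(len(q),np.percentile(q[:,2],[5,50,95]),cv2.minEnclosingCircle(q[:,:2].astype(np.float32)))
E
```

```text
15.6667 [540.29052198  35.9860405  190.80860986] [[-8.20922696e-01  5.71038969e-01 -6.50460711e-04]
 [ 5.71039337e-01  8.20922048e-01 -1.03268441e-03]
 [-5.57255012e-05 -1.21919272e-03 -9.99999255e-01]] [-1.27904839 -0.04789179  0.11290534] [ 0.16373958 -3.88445248 -0.23459008] 45.00787714496255
3340 [114.26156682 116.90173326 118.15939465] ((539.7882690429688, 34.897499084472656), 38.759307861328125)
```

View pics/w7.png

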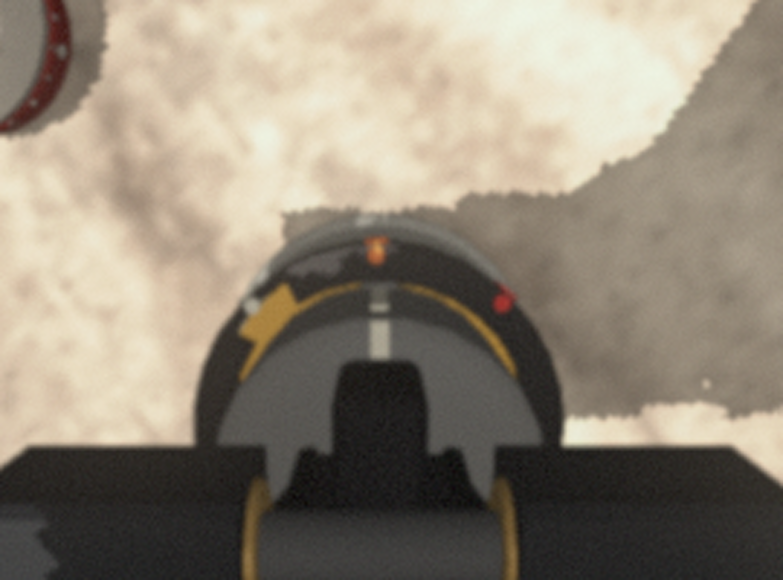

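The white line (378,330) stands exactly at the orange mark (376,250). The lid is centred and still gripped, so I'll hand in.

```bash
python3 -c "
from plant import *
print(close_job())"
```

```text
the job is handed in; nothing more can be done
None
```

The job is handed in, with no verdict shown back: the cup is home in the well, and the lid is seated and twisted clockwise to the orange mark, still gripped at 45 N; the mug, jar and timer were not touched.

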